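# Prove the lid stay of the purple line-spool case

### The job

Test the lid stay of the purple-lidded spool case before it goes back to the shop: lift the lid by its front grip until the folding stay on its side locks past straight, and let go so that the stay alone carries the lid for a moment. Then press the red bar at the stay's knee downwards to break it, and see the lid down until it is fully shut. Leave the yellow-lidded case shut.

Things in the scene. Friction and masses are not known exactly. Their poses are not given: they have to be found in the camera images.
- purple_grip (a point): Centre of the black round grip (20 mm thick, 36 mm long along the hinge) 40 mm before the purple lid's front edge; it turns with the lid. Case 180 deep, 200 wide, 95 high, fixed. Hinge line 220 mm from here along +x; pitch (0 shut, positive raised) is the lid angle. z is normal to the lid, y along the hinge. Damped hinge: the unlocked lid sinks shut in 2 to 5 s. Lid 0.45 kg.
- purple_knee (a point): Middle of the free part of the red bar (16 mm thick, standing 66 mm out from the case's -y side) at the stay's knee. Shut: it hangs 65 mm below the rim beside the case. Locked: about 35 mm above the rim, 110 mm before the hinge. Pressed straight down it folds; a knee spring takes it back to locked if let go in the first 45 mm, so press it 55 to 65 mm down (1 to 5 N), then leave upwards.
- purple_stay (a joint): Knee of the purple case's two-link steel stay: 0 rad with the lid shut and the stay folded, 2.30 when straight (lid at its highest, about 80 degrees), 2.43 when locked past straight against its stop. Raise the lid to 76 degrees or more and let go: the knee spring then snaps it past straight, and the lid settles at 80 degrees.
- yellow_grip (a point): Centre of the same grip on the yellow-lidded case, a like case that stands beside the purple one, on either side. It is to stay shut.

How it is judged (in metres and radians):
On the way:
1. the purple lid stands open on its stay, the knee locked past straight, with nothing touching the case's moving parts (value of joint purple_stay above 2.36 rad and angle between purple_grip's own z axis and vertical above 1.15 rad and contact force between the fingers and anything else below 0.2 N), for 0.4 s.
At the end, for the whole second after the job is handed in: the purple lid is shut to within about 4.5 degrees and its stay folded away (joint below 0.3 rad); the yellow case's grip is within 20 mm of where it began (angle between purple_grip's own z axis and vertical below 0.08 rad and value of joint purple_stay below 0.3 rad and distance of yellow_grip from where it was at the start of the episode below 0.02 m); the robot touches nothing.
It fails at once if the yellow-lidded case's lid is lifted by more than 30 mm at its grip (distance of yellow_grip from where it was at the start of the episode above 0.03 m).
It also fails if it takes over 53 s, if anything falls off the work surface, if the arm or the gripper's body presses on something with over 40 N, if the wrist force passes 120 N, or if a joint passes its speed limit or range.

### The arm

A 6-joint arm with a two-finger parallel gripper is mounted at the origin on the work surface. World frame = base frame: x ahead of the robot, y to its left, z up, the work surface at z = 0. Lengths are in mm, angles in rad, forces in N, time in s.
With the tool pointing down it reaches from about 275 to 1000 mm from the base axis. Payload 8.4 kg.
Tool frame: the origin (TCP) lies at the centre of the arm's flange, where the gripper is bolted on; the fingertips stand r.tip_extent ahead of it and the grasp point (between the pads) lies 155 mm ahead of it (r.tip_extent is the distance from the TCP to the fingertips, in mm); z points along the fingers, y is the direction in which the jaws open and shut (so a half turn about z gives the same grasp; the last joint's range is limited). The gripper opens to 85 mm and grips with 20 to 120 N. Pads are 22 mm wide; open, the fingers measure 114 mm over their backs; the gripper's body (76 mm by 85 mm) begins 54 mm behind the grasp point. The pads swing forward as they close: fully open they stand 13 mm farther back than shut.
Start: joints at [-1.329, 0.353, 1.633, -0, 1.155, -0.002], TCP at [150.869, -606.521, 404.681] pointing down, gripper open.
Joint ranges: [-2.63, 2.63], [-0.92, 2.1], [0.06, 2.66], [-1.3, 4.44], [0, 2.69], [-3.02, 3.02]. Speed limits (rad/s): [2.22, 2.22, 2.79, 3.14, 3.14, 3.14].

### API

Orientations are given as [roll, pitch, yaw] about the fixed x, y, z axes, in that order (R = Rz(yaw) Ry(pitch) Rx(roll)).
In Python, from rig import sense, grab_frame, job, r gives the robot as it stands. The module is installed in compiled form; this text tells all that it offers.
- The arm moves only by the shell command python3 -m creep 'ROWS' [FORCE]. ROWS is JSON, a list of rows, each a list of 7 numbers: the turn, a rotation vector about the tool's x, y, z in rad, then the shift along the tool's x, y, z in mm, then the closure, from 0 (fully open) to 1 (shut). In form: [[wx, wy, wz, dx, dy, dz, fingers], ...]. A call has 1 to 10 rows; each row shifts and turns the pose as measured when the row begins, along the tool's axes as they then stand; what a row does not reach is not made up. A row lasts 1/12 s, in which the tool goes at most 41.7 mm and 7.16 degrees, less where a joint would pass 70% of its speed; a pose out of reach is approached as far as the arm can. A call with a gripper value outside its range is refused whole. The fingers move at their own pace and stop on an object; FORCE is the grip in N (left out, the last holds). Time passes only in rows, so rows that do not move let the fingers close. It gives the time, the measured TCP pose, the force and the opening at its end, in the units of the state.
- sense(): the state, without advancing time (a new reading comes with each control period).
- grab_frame(name): name is "side" or "top"; returns a dict with "color" (384x512x3 uint8, red, green, blue), "mtx" (3x3 intrinsics, pixels), "T" (4x4, takes a point from camera to world coordinates). Camera axes: x right, y down, z forward; pixel columns grow to the right and rows downward; lengths in mm; the calibration is good to about 2 mm. A picture is of the moment at which its call begins. There is no depth.
- job.sign_off(): hands the job in, once; it reports no verdict.
The state is a dict: "clock": time; "qpos": joint angles; "qvel": joint speeds; "joint_efforts": joint torques, N m; "eef_pos": TCP position; "tcp_rot": TCP orientation; "contact_force": force on the tool from outside, world axes, zero at the start; "wrist_torque": the same for the moment, N m; "opening": opening from 0.0 (shut) to 1.0 (fully open).
Only numpy, scipy, OpenCV 4.12 (cv2) and the standard library are available. Lean on these libraries where they do the work, as an engineer would, in place of code of your own. Each camera call takes 0.05 s, during which the arm holds its last target.

## Working session

There is one attempt and no reset: what is moved stays moved. The work goes in short steps, Python scripts to look and compute and a shell command to move; the robot and the scene stay as the last step left them, time stands still between calls to the robot, and variables do not carry over. Pictures are saved under pics/ and viewed, and the job is handed in when it is done.

```bash
mkdir -p pics; python3 - <<'E'
from rig import sense, grab_frame, job, r
import cv2
s=sense();print(s, r.tip_extent)
for n in("side","top"):
    f=grab_frame(n);cv2.imwrite(f"pics/{n}0.png",f["color"][:,:,::-1]);print(f["mtx"],f["T"])
E
```

```text
{'clock': 0.0, 'qpos': array([-1.32939425e+00,  3.53631837e-01,  1.63415176e+00,  1.05594653e-05,
        1.15519435e+00, -2.41957269e-03]), 'qvel': array([-0.00021331,  0.0012553 ,  0.0010244 , -0.00110632, -0.00127385,
       -0.00115632]), 'joint_efforts': array([-1.06972162e-03, -6.05255198e+01, -3.42062688e+01, -1.41385408e-04,
        9.39987134e-03,  1.57865435e-05]), 'eef_pos': array([ 150.81462137, -606.28014556,  403.96415954]), 'tcp_rot': array([-3.14020739e+00, -1.30064361e-05,  2.43817368e-01]), 'contact_force': array([-0.13061864,  0.24532313,  0.28340188]), 'wrist_torque': array([0.03059715, 0.01764741, 0.04205648]), 'opening': 1.0004403101389339} 173.4
[[398.06846176   0.         257.68525283]
 [  0.         398.06846176 191.54836284]
 [  0.           0.           1.        ]] [[-9.92497379e-01 -8.66500978e-02  8.62595735e-02  4.25481110e+02]
 [-1.21579609e-01  6.24789642e-01 -7.71269280e-01  6.98946575e+02]
 [ 1.29364705e-02 -7.75970144e-01 -6.30636967e-01  7.04421747e+02]
 [ 0.00000000e+00  0.00000000e+00  0.00000000e+00  1.00000000e+00]]
[[427.37747756   0.         254.66385048]
 [  0.         427.37747756 183.25459465]
 [  0.           0.           1.        ]] [[ 1.75077549e-02 -9.95030885e-01  9.80153872e-02  4.23585772e+02]
 [-9.99402302e-01 -2.03382222e-02 -2.79534540e-02 -3.10360462e+01]
 [ 2.98080088e-02 -9.74674014e-02 -9.94792234e-01  9.35169336e+02]
 [ 0.00000000e+00  0.00000000e+00  0.00000000e+00  1.00000000e+00]]
```

View pics/side0.png

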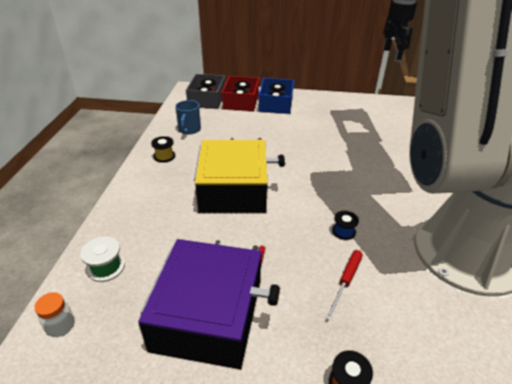

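View pics/top0.png

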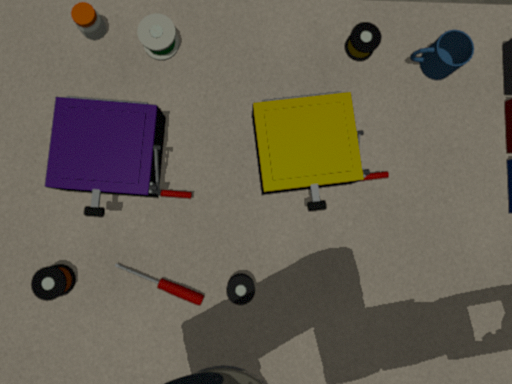

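```bash
cat > h.py <<'E'
import numpy as np, cv2
from rig import sense, grab_frame
def ray(f,u,v):
    d=np.linalg.inv(f["mtx"])@[u,v,1]; T=f["T"]; return T[:3,3],T[:3,:3]@d
def atz(f,u,v,z):
    o,d=ray(f,u,v); return o+d*(z-o[2])/d[2]
def tri(fa,pa,fb,pb):
    o1,d1=ray(fa,*pa);o2,d2=ray(fb,*pb)
    A=np.c_[d1,-d2];t=np.linalg.lstsq(A,o2-o1,rcond=None)[0]
    p,q=o1+t[0]*d1,o2+t[1]*d2;return (p+q)/2,np.linalg.norm(p-q)
def proj(f,p):
    T=f["T"];c=T[:3,:3].T@(np.array(p)-T[:3,3]);x=f["mtx"]@c;return x[:2]/x[2]
def shot(n,fn,box=None,k=4):
    f=grab_frame(n);im=f["color"][:,:,::-1]
    if box: a,b,c,d=box; im=cv2.resize(im[b:d,a:c],None,fx=k,fy=k,interpolation=cv2.INTER_CUBIC)
    cv2.imwrite("pics/"+fn,im);return f
E
python3 - <<'E'
from h import *
shot("top","t1.png",(35,85,205,225),4); shot("side","s1.png",(130,220,300,370),4)
E
```

```text
(no output)
```

View pics/t1.png

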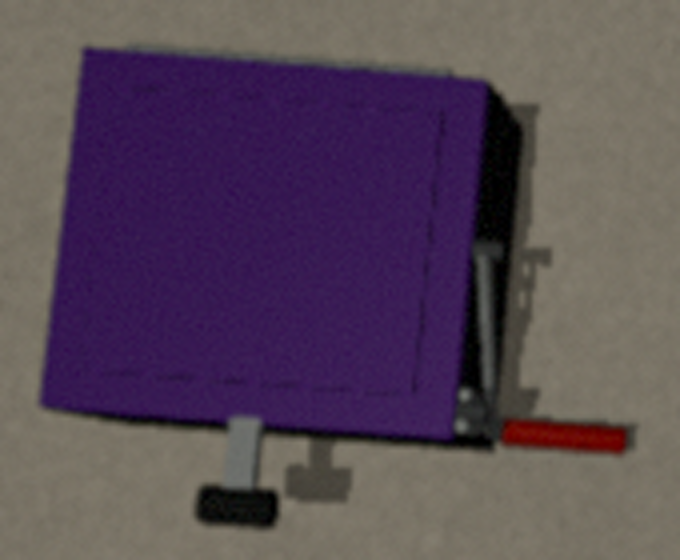

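View pics/s1.png

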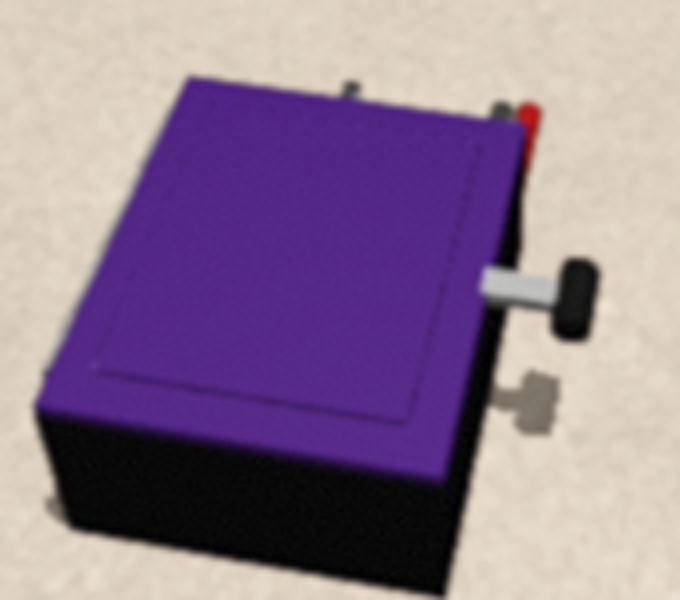

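```bash
python3 - <<'E'
from h import *
t=grab_frame("top");s=grab_frame("side")
g,e=tri(t,(94.1,211.6),s,(273.9,294.6));print("grip",g,e)
P=lambda a,b:(35+a/4-.4,85+b/4-.4)
c=[P(83,48),P(488,82),P(453,438),P(41,405)]
q=np.array([atz(t,*p,101) for p in c]);print(q.round(1))
S=lambda a,b:(130+a/4-.4,220+b/4-.4)
for n,p,z in(("side backright",(190,78),0),):pass
print([tri(t,a,s,b)[0].round(1) for a,b in zip(c,[S(36,407),S(190,77),S(526,125),S(447,478)])])
print([atz(s,*S(*x),101).round(1) for x in[(36,407),(190,77),(526,125),(447,478)]])
for i in range(4):print(np.linalg.norm(q[i]-q[(i+1)%4]))
d=(q[0]+q[1]-q[2]-q[3])[:2];print("yaw",np.arctan2(d[1],d[0]), np.arctan2(*(q[0]-q[1])[[1,0]])-np.pi/2,np.arctan2(*(q[3]-q[2])[[1,0]])-np.pi/2)
print("bar",[atz(t,*P(*x),40) for x in[(503,432),(628,438)]])
E
```

```text
grip [443.47544605 253.7096274  102.32505888] 2.0792790468329483
[[669.6 342.  101. ]
 [657.6 142.9 101. ]
 [480.4 152.7 101. ]
 [492.4 351.  101. ]]
[array([666.9, 339.9, 104.8]), array([655.7, 142.1, 103.9]), array([478.9, 152.1, 103.7]), array([489.8, 349.5, 104. ])]
[array([666.8, 337.8, 101. ]), array([655.8, 139.6, 101. ]), array([477.9, 149.6, 101. ]), array([487.8, 347.8, 101. ])]
199.51599625893462
177.4791004466918
198.65310514579076
177.33430449593257
yaw -0.05311223644550113 -0.06009172212685088 -0.060850949901369855
bar [array([488.16414233, 140.37086293,  40.        ]), array([486.30563557,  75.31418952,  40.        ])]
```

```bash
cat >> h.py <<'E'
from scipy.spatial.transform import Rotation as Ro
def go(target,rpy=(np.pi,0,-0.056),off=155):
    "total tool-frame delta to bring point `off` ahead of TCP to target"
    s=sense();R=Ro.from_euler("xyz",s["tcp_rot"]);G=Ro.from_euler("xyz",rpy)
    tcp=np.array(target)-G.apply([0,0,off]);d=tcp-s["eef_pos"]
    print("t",round(s["clock"],2),"tcp",s["eef_pos"].round(1),"rot",s["tcp_rot"].round(3),"F",s["contact_force"].round(1),"op",round(s["opening"],2))
    print("turn",(R.inv()*G).as_rotvec().round(3),"shift now-axes",R.inv().apply(d).round(1),"goal-axes",G.inv().apply(d).round(1),"world",d.round(1))
E
python3 -m creep '[[0,0,0.1,18,-34,0,0.2],[0,0,0.1,14,-36,0,0.2],[0,0,0.1,12,-37,0,0.2],[0,0,0,10,-38,0,0.2],[0,0,0,10,-38,0,0.2],[0,0,0,10,-38,0,0.2],[0,0,0,10,-38,0,0.2],[0,0,0,10,-38,0,0.2],[0,0,0,10,-38,0,0.2],[0,0,0,10,-38,0,0.2]]' 40
python3 -c "
from h import *
go((443.5,253.6,180))"
```

```text
clock: 1.13
eef_pos: [268.1, -224.6, 401.8]
tcp_rot: [3.138, -0.002, -0.081]
contact_force: [0.3, -0.1, -0.2]
opening: 0.796
t 1.13 tcp [ 268.1 -224.6  401.8] rot [ 3.138e+00 -2.000e-03 -8.100e-02] F [ 0.3 -0.1 -0.2] op 0.8
turn [ 0.004 -0.002 -0.025] shift now-axes [ 135.9 -491.1   65.1] goal-axes [ 148.4 -487.3   66.8] world [175.4 478.2 -66.8]
```

```bash
python3 -m creep '[[0,0,-0.025,11,-38,0,0.2],[0,0,0,11,-38,0,0.2],[0,0,0,11,-38,0,0.2],[0,0,0,11,-38,0,0.2],[0,0,0,11,-38,0,0.2],[0,0,0,11,-38,5,0.2],[0,0,0,11,-38,10,0.2],[0,0,0,11,-38,10,0.2],[0,0,0,11,-38,10,0.2],[0,0,0,11,-38,10,0.2]]'
python3 -c "
from h import *
go((443.5,253.6,180))"
```

```text
clock: 1.97
eef_pos: [400.0, 164.4, 361.0]
tcp_rot: [3.138, -0.02, -0.056]
contact_force: [1.2, -0.8, 0.7]
opening: 0.802
t 1.97 tcp [400.  164.4 361. ] rot [ 3.138 -0.02  -0.056] F [ 1.2 -0.8  0.7] op 0.8
turn [ 0.004 -0.02   0.   ] shift now-axes [ 37.9 -91.5  26.4] goal-axes [ 38.5 -91.5  26. ] world [ 43.5  89.2 -26. ]
```

```bash
python3 -m creep '[[0,-0.02,0,13,-31,8,0.2],[0,0,0,13,-31,8,0.2],[0,0,0,12,-29,9,0.2],[0,0,0,0,0,0,0.2]]'
python3 -c "
from h import *
go((443.5,253.6,100))
shot('top','t2.png',(35,85,205,225));shot('side','s2.png',(180,200,350,350))"
```

```text
clock: 2.3
eef_pos: [445.2, 264.8, 333.3]
tcp_rot: [3.14, -0.001, -0.05]
contact_force: [-0.7, -0.5, 0.8]
opening: 0.8
t 2.3 tcp [445.2 264.8 333.3] rot [ 3.14e+00 -1.00e-03 -5.00e-02] F [-0.7 -0.5  0.8] op 0.8
turn [ 0.001 -0.001  0.006] shift now-axes [-1.2 11.2 78.3] goal-axes [-1.1 11.3 78.3] world [ -1.7 -11.2 -78.3]
```

View pics/t2.png

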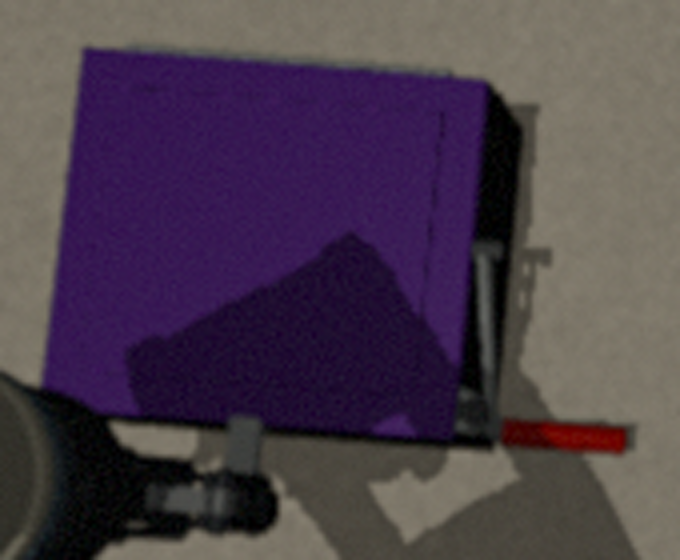

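View pics/s2.png

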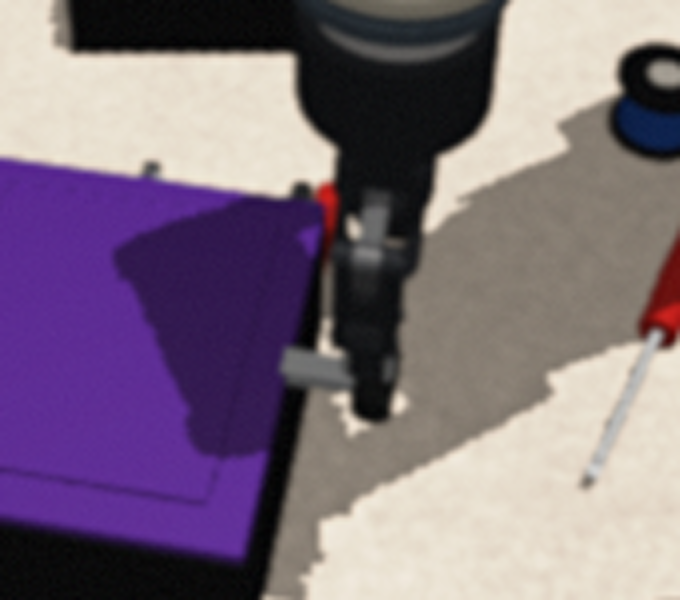

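```bash
python3 -m creep '[[0,0,0,-1,6,15,0.2],[0,0,0,0,5,20,0.2],[0,0,0,0,0,20,0.2],[0,0,0,0,0,14,0.2],[0,0,0,0,0,5,0.2],[0,0,0,0,0,0,0.2]]'
python3 -c "
from h import *
go((443.5,253.6,100))
shot('side','s3.png',(180,200,350,350))"
```

```text
clock: 2.9
eef_pos: [439.7, 244.1, 260.8]
tcp_rot: [3.138, -0.001, -0.053]
contact_force: [-1.3, -0.4, -0.9]
opening: 0.798
t 2.9 tcp [439.7 244.1 260.8] rot [ 3.138e+00 -1.000e-03 -5.300e-02] F [-1.3 -0.4 -0.9] op 0.8
turn [ 0.004 -0.001  0.003] shift now-axes [ 3.3 -9.7  5.7] goal-axes [ 3.3 -9.7  5.8] world [ 3.8  9.5 -5.8]
```

View pics/s3.png

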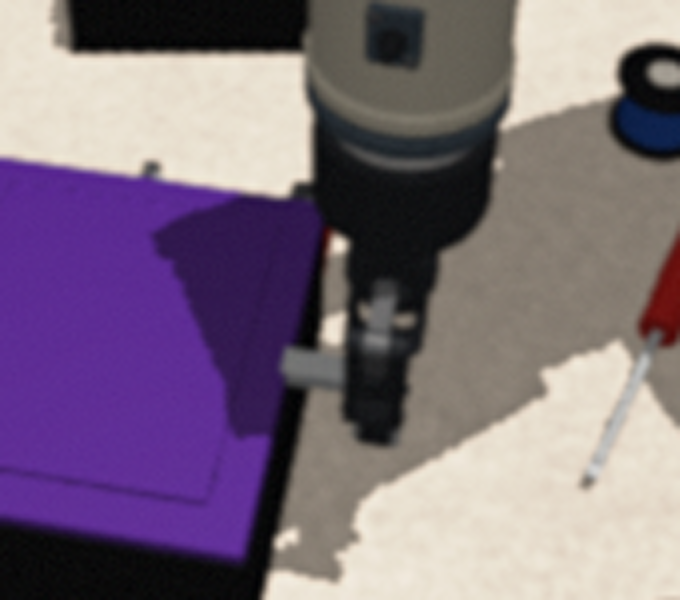

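```bash
python3 -m creep '[[0,0,0,2,-5,3,0.2],[0,0,0,1,-4,2,0.2],[0,0,0,0,0,0,0.2]]'
python3 -c "
from h import *
go((443.5,253.6,100))"
```

```text
clock: 3.2
eef_pos: [444.3, 253.2, 258.7]
tcp_rot: [3.14, -0.004, -0.054]
contact_force: [0.3, 0.9, -0.0]
opening: 0.798
t 3.2 tcp [444.3 253.2 258.7] rot [ 3.14  -0.004 -0.054] F [ 0.3  0.9 -0. ] op 0.8
turn [ 0.002 -0.004  0.002] shift now-axes [-0.8 -0.3  3.7] goal-axes [-0.8 -0.3  3.7] world [-0.8  0.4 -3.7]
```

```bash
python3 -m creep '[[0,0,0,0,0,1,0.8],[0,0,0,0,0,0,0.8],[0,0,0,0,0,0,0.8],[0,0,0,0,0,0,0.8],[0,0,0,0,0,0,0.8],[0,0,0,0,0,0,0.8]]' 40
python3 -c "
from h import *
go((443.5,253.6,100))
shot('side','s4.png',(180,200,350,350))"
```

```text
clock: 3.7
eef_pos: [444.8, 253.3, 259.5]
tcp_rot: [3.139, -0.006, -0.052]
contact_force: [0.8, 0.6, -2.3]
opening: 0.413
t 3.7 tcp [444.8 253.3 259.5] rot [ 3.139 -0.006 -0.052] F [ 0.8  0.6 -2.3] op 0.41
turn [ 0.003 -0.006  0.004] shift now-axes [-1.4 -0.2  4.5] goal-axes [-1.3 -0.2  4.5] world [-1.3  0.3 -4.5]
```

View pics/s4.png

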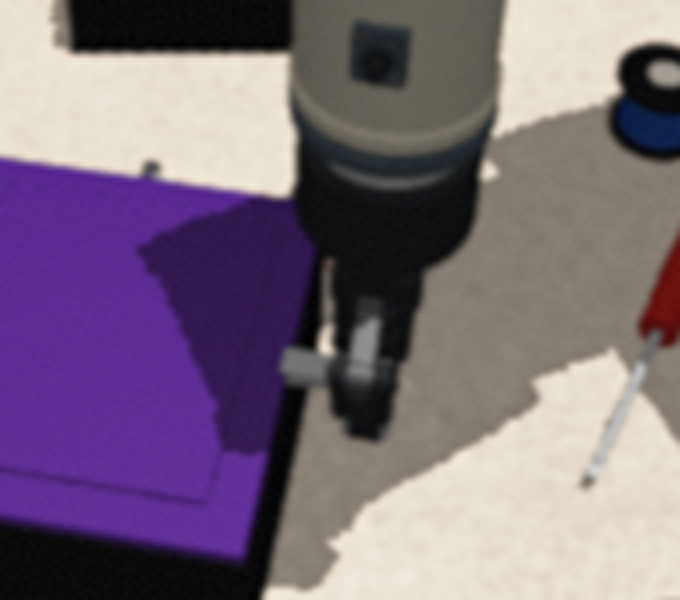

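```bash
python3 -m creep '[[0,0,0,0,0,-8,0.8],[0,0,0,1,0,-15,0.8],[0,0,0,2,0,-15,0.8],[0,0,0,3,0,-15,0.8],[0,0,0,4,0,-15,0.8],[0,0,0,5,0,-14.5,0.8],[0,0,0,6,0,-14,0.8],[0,0,0,7,0,-13.5,0.8]]'
cat >> h.py <<'E'
def ang(z0=259.5,a=0):
    G0=np.array([444.8,253.3,z0]);s=sense();d=s["eef_pos"]-G0
    u=d[:2]@[np.cos(.055),-np.sin(.055)];v=d[:2]@[np.sin(.055),np.cos(.055)]
    print("t",round(s["clock"],2),"u",u.round(1),"v",v.round(1),"z",d[2].round(1),"ang",np.degrees(np.arctan2(d[2],220-u)).round(1),"rad",np.hypot(220-u,d[2]).round(1),"F",s["contact_force"].round(1),s["opening"].round(2),s["tcp_rot"].round(3))
E
python3 -c "
from h import *
ang()"
```

```text
clock: 4.42
eef_pos: [475.7, 251.7, 371.9]
tcp_rot: [3.138, -0.015, -0.051]
contact_force: [9.4, 0.2, -12.0]
opening: 0.41Traceback (most recent call last):
  File "<string>", line 3, in <module>
    ang()
    ~~~^^
  File "h.py", line 27, in ang
    print("t",round(s["clock"],2),"u",u.round(1),"v",v.round(1),"z",d[2].round(1),"ang",np.degrees(np.arctan2(d[2],220-u)).round(1),"rad",np.hypot(220-u,d[2]).round(1),"F",s["contact_force"].round(1),s["opening"].round(2),s["tcp_rot"].round(3))
                                                                                                                                                                                                        ^^^^^^^^^^^^^^^^^^
AttributeError: 'float' object has no attribute 'round'
```

```bash
sed -i 's/s\["opening"\].round(2)/round(s["opening"],2)/' h.py; python3 -m creep '[[0,0.01,0,8,0,-13,0.8],[0,0,0,9,0,-12.5,0.8],[0,0,0,10,0,-12,0.8],[0,0,0,10,0,-11,0.8],[0,0,0,11,0,-10.5,0.8],[0,0,0,12,0,-9.5,0.8],[0,0,0,12,0,-8.5,0.8]]'
python3 -c "
from h import *
ang()"
```

```text
clock: 5.0
eef_pos: [549.5, 247.6, 449.4]
tcp_rot: [3.137, -0.026, -0.052]
contact_force: [6.2, 2.9, -19.0]
opening: 0.41
t 5.0 u 104.8 v 0.0 z 189.9 ang 58.8 rad 222.1 F [  6.2   2.9 -19. ] 0.41 [ 3.137 -0.026 -0.052]
```

```bash
python3 -m creep '[[0,0.01,0,13,0,-6.5,0.8],[0,0.01,0,13.5,0,-6,0.8],[0,0,0,14,0,-5,0.8],[0,0,0,14,0,-4,0.8],[0,0,0,8,0,-2,0.8],[0,0,0,0,0,0,0.8]]'
python3 -c "
from h import *
ang()"
```

```text
clock: 5.5
eef_pos: [611.5, 244.5, 473.5]
tcp_rot: [3.135, -0.03, -0.053]
contact_force: [-1.5, 0.8, -0.3]
opening: 0.409
t 5.5 u 166.9 v 0.4 z 214.0 ang 76.1 rad 220.5 F [-1.5  0.8 -0.3] 0.41 [ 3.135 -0.03  -0.053]
```

```bash
python3 -m creep '[[0,0,0,6,0,-1,0.8],[0,0,0,0,0,0,0.8]]'
python3 -c "
from h import *
ang();shot('side','s5.png');shot('top','t5.png')"
```

```text
clock: 5.67
eef_pos: [617.1, 244.2, 474.7]
tcp_rot: [3.135, -0.029, -0.053]
contact_force: [-0.2, 0.4, -2.9]
opening: 0.413
t 5.67 u 172.6 v 0.4 z 215.2 ang 77.6 rad 220.4 F [-0.2  0.4 -2.9] 0.41 [ 3.135 -0.029 -0.053]
```

View pics/s5.png

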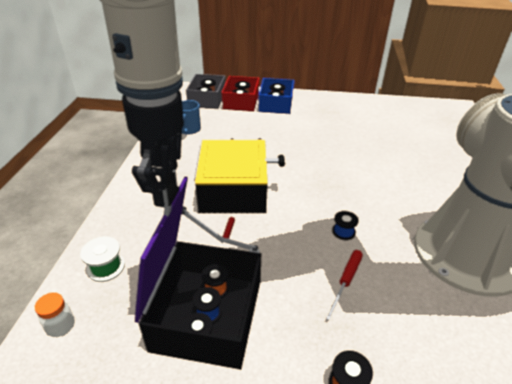

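View pics/t5.png

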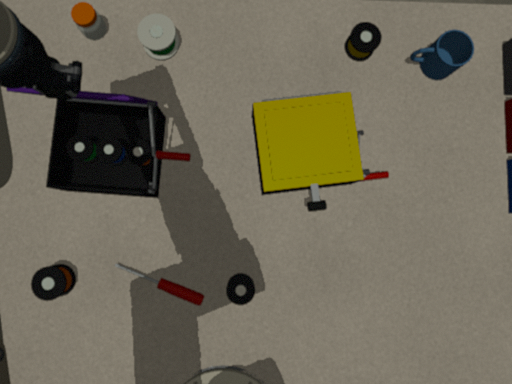

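```bash
python3 -m creep '[[0,0,0,0,0,0,0.1],[0,0,0,0,0,0,0.1],[0,0,0,0,0,0,0.1],[0,0,0,0,0,0,0.1],[0,0,0,0,0,-10,0.1],[0,0,0,0,0,-25,0.1],[0,0,0,0,0,-25,0.1],[0,0,0,0,0,-20,0.1]]'
python3 -c "
from h import *
ang();shot('side','s6.png',(120,120,290,270))"
```

```text
clock: 6.43
eef_pos: [612.4, 244.7, 555.6]
tcp_rot: [3.131, -0.025, -0.052]
contact_force: [-0.4, 1.1, 0.5]
opening: 0.902
t 6.43 u 167.8 v 0.6 z 296.1 ang 80.0 rad 300.7 F [-0.4  1.1  0.5] 0.9 [ 3.131 -0.025 -0.052]
```

View pics/s6.png

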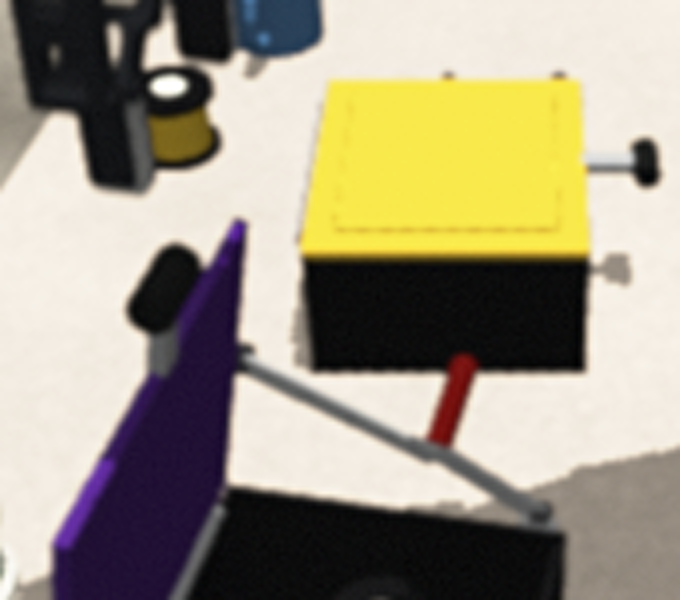

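```bash
python3 -m creep '[[0,0,0,0,0,0,0.1],[0,0,0,0,0,0,0.1],[0,0,0,0,0,0,0.1],[0,0,0,0,0,0,0.1],[0,0,0,0,0,0,0.1],[0,0,0,0,0,0,0.1],[0,0,0,0,0,0,0.1]]'
python3 -c "
from h import *
ang();t=shot('top','t7.png',(35,85,205,225));s=shot('side','s7.png',(120,120,290,270))
for p in [(663-43.9-0,241+2,315),(554,108,130)]:print(proj(t,p),proj(s,p))"
```

```text
clock: 7.07
eef_pos: [612.2, 244.7, 562.2]
tcp_rot: [3.134, -0.033, -0.052]
contact_force: [0.1, -0.7, -0.5]
opening: 0.899
t 7.07 u 167.6 v 0.6 z 302.7 ang 80.2 rad 307.2 F [ 0.1 -0.7 -0.5] 0.9 [ 3.134 -0.033 -0.052]
[58.1711512  88.27103927] [165.76425513 191.89320752]
[169.87663315 154.69696587] [227.37167904 222.9383727 ]
```

View pics/t7.png

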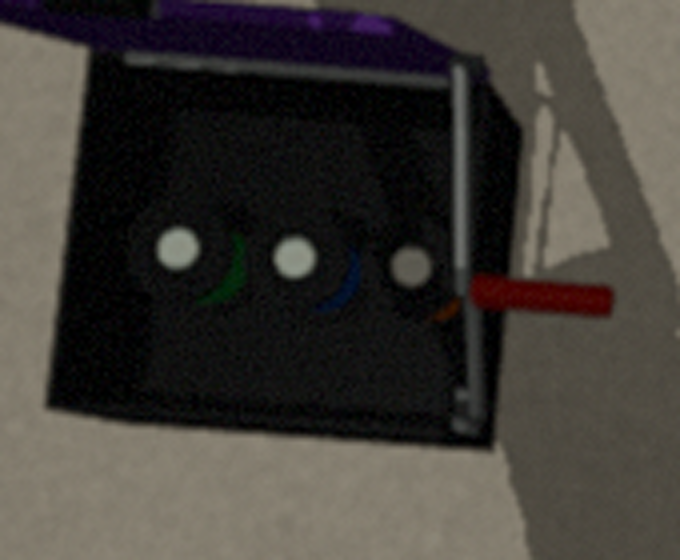

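View pics/s7.png

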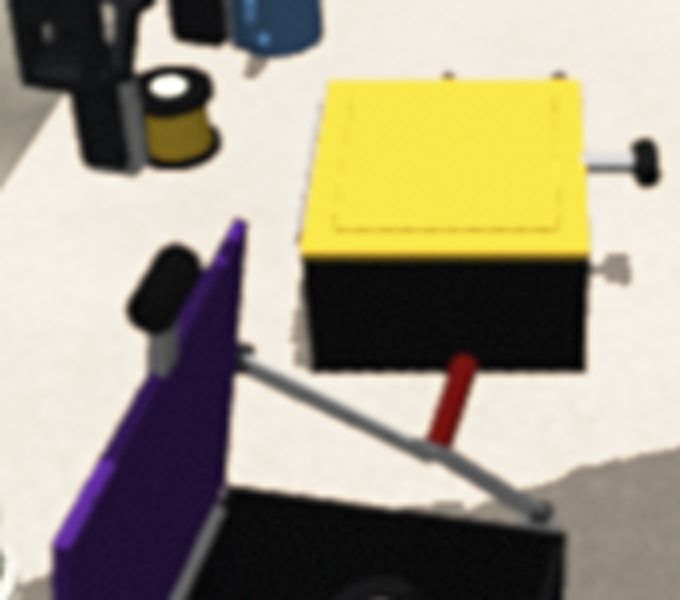

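```bash
python3 -c "
from h import *
t=grab_frame('top');s=grab_frame('side')
T=lambda a,b:(35+a/4-.4,85+b/4-.4)
S=lambda a,b:(120+a/4-.4,120+b/4-.4)
print(tri(t,T(542,296),s,S(451,401)))
print(tri(t,T(610,302),s,S(463,362)),tri(t,T(474,291),s,S(438,442)))
for z in(125,130,135):print(atz(t,*T(542,296),z))
go((553,107,220),(np.pi-.2,0,-.056),173.4);go((553,107,220),(np.pi+.2,0,-.056),173.4)
"
```

```text
(array([544.46045285, 105.83725566, 138.19617397]), np.float64(1.6383031586807437))
(array([542.96648966,  74.18586577, 137.30469117]), np.float64(0.628674422996605)) (array([545.78480795, 137.34176158, 139.18414866]), np.float64(2.0023402902631338))
[547.30335931 108.16393963 125.        ]
[546.53983011 107.30486005 130.        ]
[545.77630092 106.44578048 135.        ]
t 7.27 tcp [612.3 244.7 562.6] rot [ 3.135 -0.033 -0.052] F [ 0.8 -0.9  0.5] op 0.91
turn [-0.193 -0.033  0.001] shift now-axes [-57.6 105.  171.5] goal-axes [-51.5  70.  190.3] world [ -57.3 -103.3 -172.6]
t 7.27 tcp [612.3 244.7 562.6] rot [ 3.135 -0.033 -0.052] F [ 0.8 -0.9  0.5] op 0.91
turn [ 0.207 -0.033  0.007] shift now-axes [-57.9 173.9 172. ] goal-axes [-51.5 206.1 134.4] world [ -61.2 -172.1 -172.6]
```

```bash
python3 -m creep '[[0,0,0,-4,20,0,0.3],[0.04,-0.01,0,-7,28,0,0.6],[0.04,-0.01,0,-7,28,-6,1],[0.04,-0.01,0,-7,28,-6,1],[0.04,0,0,-7,28,-6,1],[0.04,0,0,-7,20,-6,1],[0,0,0,-6,10,0,1],[0,0,0,0,0,0,1]]' 40
python3 -c "
from h import *
go((549,98,200),(np.pi+.2,0,-.056),173.4)
"
```

```text
clock: 7.93
eef_pos: [556.7, 79.4, 573.3]
tcp_rot: [-2.941, -0.003, -0.046]
contact_force: [1.1, -0.3, -0.5]
opening: 0.0
t 7.93 tcp [556.7  79.4 573.3] rot [-2.941 -0.003 -0.046] F [ 1.1 -0.3 -0.5] op 0.0
turn [-0.001 -0.001  0.01 ] shift now-axes [ -9.4  56.5 196.1] goal-axes [ -8.7  56.4 196.1] world [  -9.6  -15.8 -203.4]
```

```bash
python3 -m creep '[[0,0,0.01,-2,9,15,1],[0,0,0,-2,9,25,1],[0,0,0,-2,8,27,1],[0,0,0,-1,7,27,1],[0,0,0,-1,7,27,1],[0,0,0,0,6,27,1],[0,0,0,0,4,22,1],[0,0,0,0,2,10,1],[0,0,0,0,0,0,1]]'
python3 -c "
from h import *
go((549,98,200),(np.pi+.2,0,-.056),173.4)
shot('side','s8.png',(120,100,290,250));shot('top','t8.png',(35,85,205,225))
"
```

```text
clock: 8.68
eef_pos: [550.5, 70.6, 380.2]
tcp_rot: [-2.948, -0.007, -0.052]
contact_force: [0.4, -0.5, -0.1]
opening: -0.001
t 8.68 tcp [550.5  70.6 380.2] rot [-2.948 -0.007 -0.052] F [ 0.4 -0.5 -0.1] op -0.0
turn [ 0.007 -0.006  0.005] shift now-axes [-3.2  9.   8.7] goal-axes [-3.1  9.   8.6] world [ -3.5  -7.  -10.2]
```

View pics/s8.png

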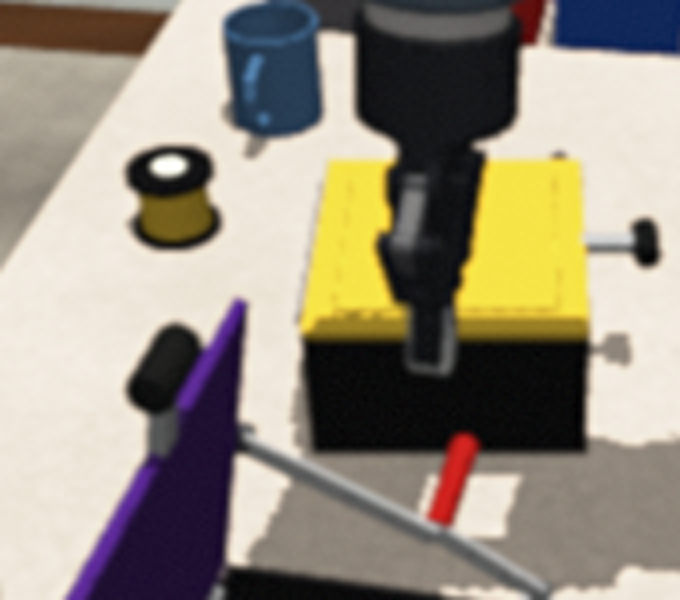

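View pics/t8.png

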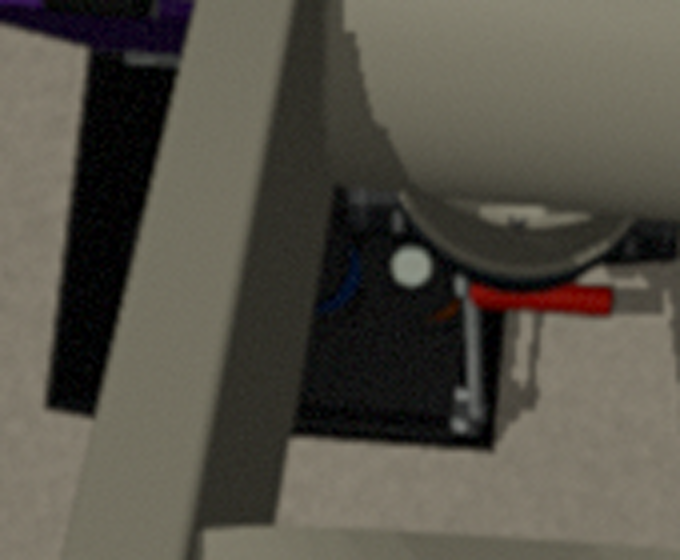

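```bash
python3 -m creep '[[0,0,0,-3,5,15,1],[0,0,0,0,5,15,1],[0,0,0,0,5,14,1],[0,0,0,0,3,8,1],[0,0,0,0,0,0,1],[0,0,0,0,0,0,1]]'
python3 -c "
from h import *
go((549,98,150),(np.pi+.2,0,-.056),173.4)
shot('side','s9.png',(120,100,290,250))
"
```

```text
clock: 9.28
eef_pos: [553.8, 64.6, 336.9]
tcp_rot: [-2.946, -0.027, -0.051]
contact_force: [1.0, -0.2, 0.4]
opening: 0.001
t 9.28 tcp [553.8  64.6 336.9] rot [-2.946 -0.027 -0.051] F [ 1.  -0.2  0.4] op 0.0
turn [ 0.004 -0.026  0.01 ] shift now-axes [-7.1  4.6 16.2] goal-axes [-6.7  4.7 16.3] world [ -6.7  -1.  -17. ]
```

View pics/s9.png

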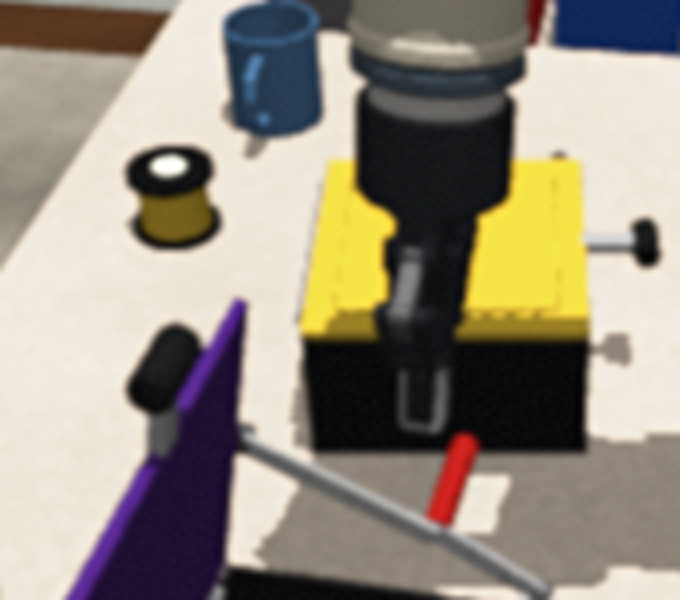

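```bash
python3 -m creep '[[0,-0.026,0.01,-4,1,3,1],[0,0,0,-4,2,5,1],[0,0,0,0,1,5,1],[0,0,0,0,0,0,1],[0,0,0,0,0,0,1]]'
python3 -c "
from h import *
go((548,98,150),(np.pi+.2,0,-.056),173.4)
shot('side','s10.png',(160,120,290,250),5)
"
```

```text
clock: 9.75
eef_pos: [546.0, 64.0, 325.4]
tcp_rot: [-2.945, -0.002, -0.056]
contact_force: [0.6, 0.1, 0.3]
opening: 0.0
t 9.75 tcp [546.   64.  325.4] rot [-2.945e+00 -2.000e-03 -5.600e-02] F [0.6 0.1 0.3] op 0.0
turn [ 0.004 -0.002  0.   ] shift now-axes [0.1 1.4 5.3] goal-axes [0.1 1.4 5.3] world [ 0.1 -0.3 -5.4]
```

View pics/s10.png

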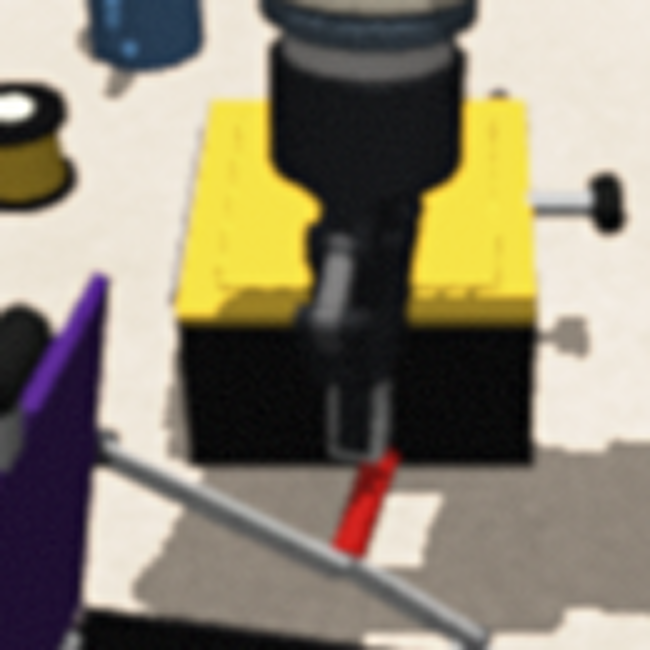

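```bash
python3 -m creep '[[0,0,0,-1,1,5,1],[0,0,0,0,1,5,1],[0,0,0,0,1,5,1],[0,0,0,0,1,5,1]]'
python3 -c "
from h import *
go((548,98,80),(np.pi+.2,0,-.056),173.4)
shot('side','s11.png',(160,120,290,250),5)
"
```

```text
clock: 10.13
eef_pos: [545.9, 64.0, 304.7]
tcp_rot: [-2.945, -0.006, -0.057]
contact_force: [1.9, 0.2, 1.5]
opening: -0.005
t 10.13 tcp [545.9  64.  304.7] rot [-2.945 -0.006 -0.057] F [1.9 0.2 1.5] op -0.01
turn [ 0.003 -0.006  0.001] shift now-axes [-0.1 11.1 53.6] goal-axes [ 0.2 11.2 53.6] world [  0.2  -0.4 -54.7]
```

View pics/s11.png

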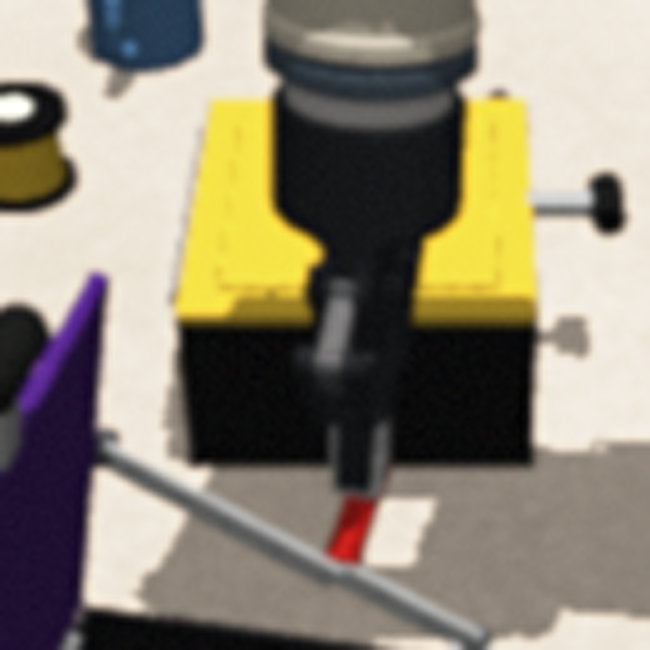

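```bash
python3 -m creep '[[0,0,0,1,1,6,1],[0,0,0,1,1,6,1],[0,0,0,1,1,6,1],[0,0,0,1,1,6,1],[0,0,0,1,1,6,1]]'
python3 -c "
from h import *
go((553,98,80),(np.pi+.2,0,-.056),173.4)
shot('side','s12.png',(120,100,290,250),4)
"
```

```text
clock: 10.6
eef_pos: [552.9, 64.4, 271.9]
tcp_rot: [-2.945, -0.009, -0.057]
contact_force: [-1.8, -2.2, 5.8]
opening: -0.001
t 10.6 tcp [552.9  64.4 271.9] rot [-2.945 -0.009 -0.057] F [-1.8 -2.2  5.8] op -0.0
turn [ 0.004 -0.009  0.001] shift now-axes [-1.9  5.1 21.4] goal-axes [-1.7  5.2 21.4] world [ -1.8  -0.8 -22. ]
```

View pics/s12.png

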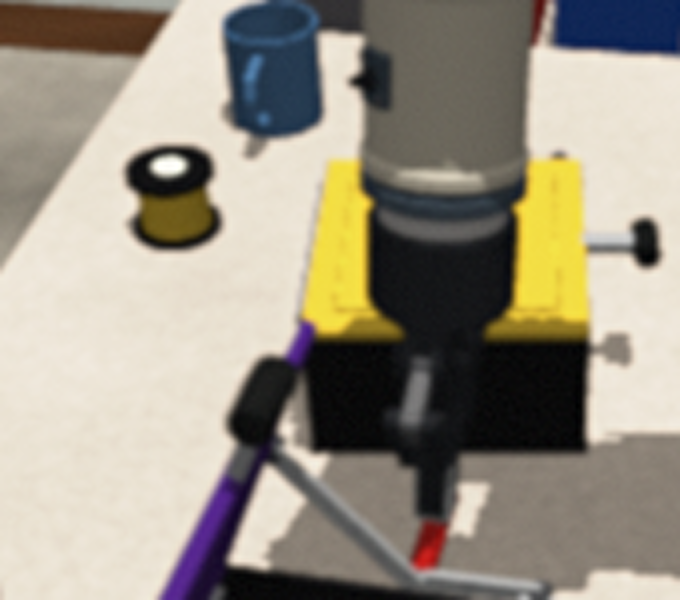

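```bash
python3 -m creep '[[0,0,0,0,1,6,1],[0,0,0,0,1,6,1],[0,0,0,0,1,6,1],[0,0,0,0,0.5,3,1]]'
python3 -c "
from h import *
go((553,98,80),(np.pi+.2,0,-.056),173.4)
shot('side','s13.png',(120,100,290,250),4)
"
```

```text
clock: 10.98
eef_pos: [550.8, 64.8, 247.1]
tcp_rot: [-2.946, -0.001, -0.056]
contact_force: [-1.3, -2.3, 2.8]
opening: 0.002
t 10.98 tcp [550.8  64.8 247.1] rot [-2.946e+00 -1.000e-03 -5.600e-02] F [-1.3 -2.3  2.8] op 0.0
turn [ 0.004 -0.001  0.001] shift now-axes [ 0.3  0.6 -3.1] goal-axes [ 0.3  0.6 -3.1] world [ 0.2 -1.2  2.9]
```

View pics/s13.png

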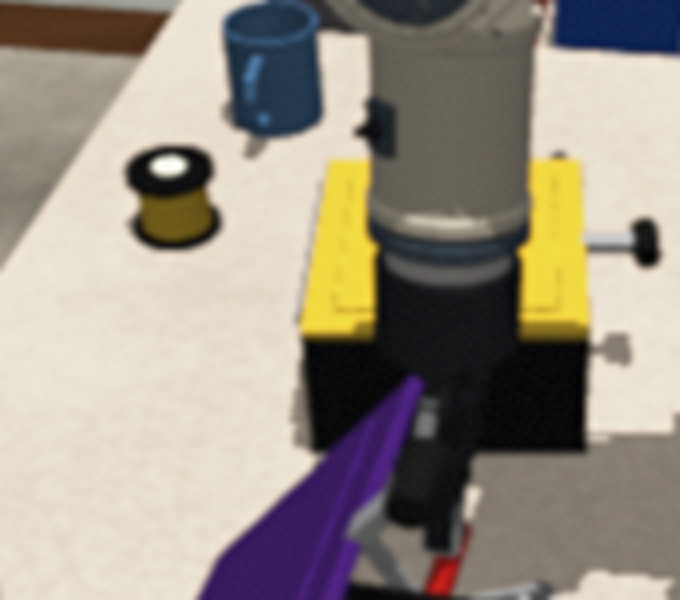

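```bash
python3 -m creep '[[0,0,0,0,-2,-10,1],[0,0,0,0,-4,-20,1],[0,0,0,0,-6,-30,1],[0,0,0,0,-8,-35,1],[0,0,0,0,-6,-30,1],[0,0,0,0,-3,-15,1],[0,0,0,0,0,0,1]]'
python3 -c "
from h import *
go((553,98,80),(np.pi+.2,0,-.056),173.4)
shot('side','s14.png')
"
```

```text
clock: 11.62
eef_pos: [549.0, 66.8, 396.5]
tcp_rot: [-2.947, 0.008, -0.056]
contact_force: [0.9, -0.4, -0.1]
opening: 0.0
t 11.62 tcp [549.   66.8 396.5] rot [-2.947  0.008 -0.056] F [ 0.9 -0.4 -0.1] op 0.0
turn [ 0.005  0.008 -0.002] shift now-axes [  3.4  31.4 143.2] goal-axes [  2.2  32.1 143.1] world [   2.1   -3.1 -146.6]
```

View pics/s14.png

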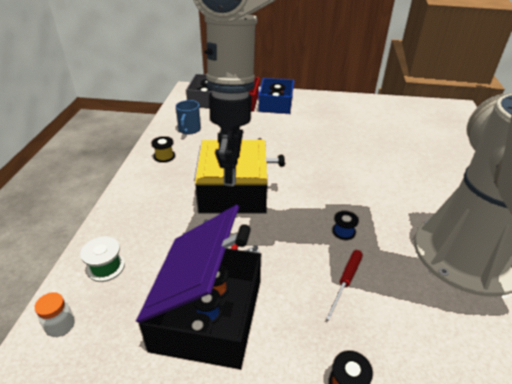

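Lid still sinking (about 40°), clear of the tool. I wait.

```bash
python3 -m creep '[[0,0,0,0,0,0,1],[0,0,0,0,0,0,1],[0,0,0,0,0,0,1],[0,0,0,0,0,0,1],[0,0,0,0,0,0,1],[0,0,0,0,0,0,1],[0,0,0,0,0,0,1],[0,0,0,0,0,0,1],[0,0,0,0,0,0,1],[0,0,0,0,0,0,1]]' >/dev/null
python3 -m creep '[[0,0,0,0,0,0,1],[0,0,0,0,0,0,1],[0,0,0,0,0,0,1],[0,0,0,0,0,0,1],[0,0,0,0,0,0,1],[0,0,0,0,0,0,1],[0,0,0,0,0,0,1],[0,0,0,0,0,0,1],[0,0,0,0,0,0,1],[0,0,0,0,0,0,1]]' >/dev/null
python3 -m creep '[[0,0,0,0,0,0,1],[0,0,0,0,0,0,1],[0,0,0,0,0,0,1],[0,0,0,0,0,0,1],[0,0,0,0,0,0,1],[0,0,0,0,0,0,1],[0,0,0,0,0,0,1],[0,0,0,0,0,0,1],[0,0,0,0,0,0,1],[0,0,0,0,0,0,1]]'
python3 -c "
from h import *
shot('side','s15.png',(130,220,300,370))
shot('top','t15.png')
"
```

```text
clock: 14.17
eef_pos: [546.8, 66.7, 388.8]
tcp_rot: [-2.948, 0.019, -0.056]
contact_force: [-0.5, -0.1, 1.0]
opening: 0.001
```

View pics/s15.png

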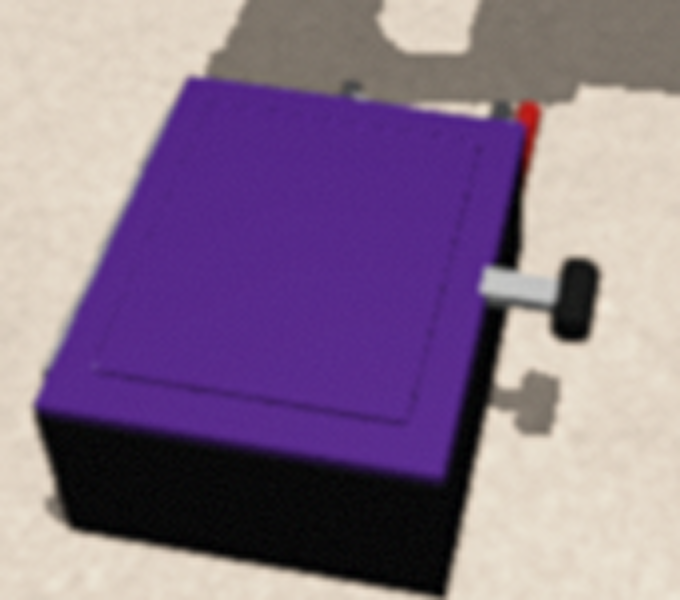

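View pics/t15.png

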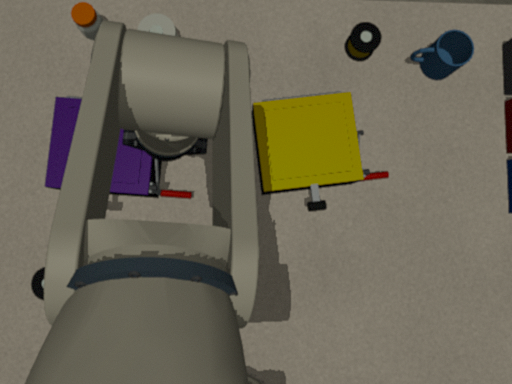

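```bash
python3 -c "
from rig import job
print(job.sign_off())"
```

```text
the job is handed in; nothing more can be done
None
```

I tested the lid stay and handed the job in at about 14.3 s; the sign-off reports no verdict.

- **Lift and lock:** I gripped the purple grip by its ends and raised the lid to about 78.6°. After I let go, it stood on its stay alone for about 3 s with the gripper clear. I read the locked knee from the pictures: the lid did not move between frames and the knee stood past straight. The bar was near its stated locked position, about 118 mm before the hinge against the stated 110. The stay joint angle itself can't be read.
- **Break and shut:** I pressed the red bar down about 60 mm and left upwards, and the lid sank shut by itself. My highest force reading during the press was about 6 N, slightly over the 1 to 5 N given.
- **Last checks:** In the last side picture the lid, grip and red bar look the same as in the starting picture. The yellow case looks shut and unmoved from above. The gripper hangs free, with readings within about 1 N of zero. No check failed.

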